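Fetch the filler jar from behind the glue bottles

ROBOT

A 6-joint arm with a two-finger parallel gripper is mounted at the origin on the work surface. World frame = base frame: x ahead of the robot, y to its left, z up, the work surface at z = 0. Lengths are in m, angles in rad, forces in N, time in s.
With the tool pointing down it reaches from about 0.375 to 0.975 m from the base axis. Payload 3.8 kg.
Tool frame: the origin (TCP) lies midway between the tips of the shut fingers; the grasp point (between the pads) lies 19 mm behind it; z points along the fingers, y is the line along which they close (so a half turn about z gives the same grasp; the last joint's range is limited). The gripper opens to 85 mm and grips with 20 to 120 N. Pads are 22 mm wide; open, the fingers measure 114 mm over their backs; the gripper's body (76 mm by 85 mm) begins 54 mm behind the grasp point. The pads swing forward as they close: fully open they stand 13 mm farther back than shut.
Start: joints at [1.177, 0.264, 1.604, -0, 1.274, -0.037], TCP at [0.236, 0.632, 0.231] pointing down, gripper open.
Joint ranges: [-2.63, 2.63], [-0.94, 2.18], [0.31, 2.57], [-1.31, 4.45], [0, 2.66], [-2.55, 2.55]. Speed limits (rad/s): [2.57, 2.57, 3.14, 3.14, 3.14, 3.14].

INTERFACE

Orientations are given as a rotation vector (axis times angle).
In Python, from workcell import read_state, vision, ticket gives the robot as it stands. The module is installed in compiled form; this text tells all that it offers.
- The arm moves only by the tool jog_arm, never from a script. Its arguments are lists of equal length, an entry for each row: "turn": the turn, a rotation vector about the tool's x, y, z in rad, a list of three; "delta_pos": the shift along the tool's x, y, z in m, a list of three; "gripper": the finger opening in m, from 0 to 0.0854. In form: {"turn": [[rx, ry, rz], ...], "delta_pos": [[dx, dy, dz], ...], "gripper": [gripper, ...]}. A call has 1 to 20 rows; each row shifts and turns the commanded pose from where the row before left it, along the tool's axes as they then stand; what a row does not reach is not made up. A row lasts 1/12 s, in which the tool goes at most 41.7 mm and 7.16 degrees, less where a joint would pass 70% of its speed; a pose out of reach is approached as far as the arm can. A call with a gripper value outside its range is refused whole. The fingers move at their own pace and stop on an object; "grip_force" is the grip in N (left out, the last holds). Time passes only in rows, so rows that do not move let the fingers close. It gives the time, the measured TCP pose, the force, the opening and the grip force at its end, in the units of the state.
- read_state(): the state, without advancing time (a new reading comes with each control period).
- vision.read_camera(name): name is "scene" or "top" or "wrist"; returns the picture (384x512x3 uint8, red, green, blue); there is no depth.
- vision.calibration(name): a dict with "vfov" (degrees; the focal length in pixels is half the picture's height over the tangent of half this angle, whatever the lens; pixels are square), "cx", "cy" (the principal point, pixels), "dist" ([k1, k2, p1, p2, k3] as OpenCV has them; the pictures are not rectified), "R" (3x3) and "t" (3): a world point X has camera coordinates R X + t; the wrist camera has in their place "mount" (4x4, takes a point from camera to tool coordinates, whose origin is the TCP and whose axes are the flange's). Camera axes: x right, y down, z forward; pixel columns grow to the right and rows downward; lengths in m; the calibration is good to about 2 mm. A picture is of the moment at which its call begins: read the wrist's pose just before it. calibration takes no time and is no camera call.
- ticket.finish_job(): hands the job in; it is judged then, once.
The state is a dict: "time": time; "q": joint angles; "joint_vel": joint speeds; "joint_torque": joint torques, N m; "tool_pos": TCP position; "tcp_rot": TCP orientation; "wrist_force": force on the tool from outside, world axes, zero at the start; "torque": the same for the moment, N m; "width": opening from 0.0 (shut) to 1.0 (fully open); "grip_force": force on a finger pad.
Only numpy, scipy, OpenCV 4.12 (cv2) and the standard library are available. Lean on these libraries where they do the work, as an engineer would, in place of code of your own. Each camera call takes 0.05 s, during which the arm holds its last target. There are 200 camera calls.

TASK

The jar with the green lid stands in the rack behind the two glue bottles. First clear both bottles out of the way, standing upright inside the white tray; then set the green-lidded jar upright in the middle of the yellow spot on the cutting mat, and after that put each bottle back upright on the middle of the coaster of its own colour. Leave the yellow-lidded and the black-lidded jar where they stand.

Things in the scene. Friction and masses are not known exactly. Their poses are not given: they have to be found in the camera images.
- red_bottle: White squeeze bottle with red band and red pointed cap: round body 42 mm in diameter up to 115 mm above its base, then tapering; 155 mm tall in all, about 130 g. Starts upright on the red coaster, within 3 mm of its middle. Origin: centre of its underside; z up along the bottle.
- blue_bottle: White squeeze bottle with blue band and blue pointed cap: round body 42 mm in diameter up to 115 mm above its base, then tapering; 155 mm tall in all, about 130 g. Starts upright on the blue coaster, within 3 mm of its middle. Origin: centre of its underside; z up along the bottle.
- green_jar: Glass jar with a green lid, the thing to fetch: a plain cylinder 44 mm in diameter, 46 mm tall, about 110 g. Starts on the rack floor (10 mm above the bench) behind and between the two bottles, 60 mm from each, centre to centre. Origin: centre of its underside; z up.
- yellow_jar: Glass jar with a yellow lid, 44 mm in diameter, 46 mm tall; a neighbour in the rack, not part of the job, to be left standing where it is (88 mm to one side of the rack's middle, rack x = +28 mm). Origin: centre of its underside.
- black_jar: Glass jar with a black lid, 44 mm in diameter, 46 mm tall; a neighbour in the rack, not part of the job, to be left standing where it is (88 mm to one side of the rack's middle, rack x = +28 mm). Origin: centre of its underside.
- red_coaster: Red round coaster fixed to the rack floor, 60 mm in diameter, 3 mm thick; home of the red bottle. Origin: centre of its underside, 10 mm above the bench, so a bottle stands 13 mm above the bench. The two coasters lie 80 mm apart along the rack's y, either way round, 22 mm to the front (rack x = -22 mm).
- blue_coaster: Blue round coaster fixed to the rack floor, 60 mm in diameter, 3 mm thick; home of the blue bottle. Origin: centre of its underside, 10 mm above the bench, so a bottle stands 13 mm above the bench. The two coasters lie 80 mm apart along the rack's y, either way round, 22 mm to the front (rack x = -22 mm).
- rack: Low fixed plywood rack that holds bottles and jars, 170 mm (x) by 260 mm (y), floor 10 mm thick. Far wall (+x edge) 8 mm thick and 34 mm high, side walls (y edges) 8 mm thick and 22 mm high, no wall at the front (-x edge, towards the robot). Origin: centre of its underside, on the bench; x points to its far wall, y along it, z up.
- tray: Fixed shallow white tray, the place for clearing things to, on one side of the bench: 160 mm (x) by 170 mm (y) outside, walls 4 mm thick and 16 mm high, floor 4 mm thick, empty at the start. Origin: centre of its underside, on the bench; z up. It has room for both bottles side by side, 80 mm apart along its y.
- cutting_mat: Fixed green cutting mat, 170 mm square, 3 mm thick, on the other side of the bench from the tray, with a flat round yellow spot 60 mm in diameter in its middle. Origin: centre of its underside, on the bench, under the middle of the spot; z up.
There are look-alikes about, which are no part of the job. Several things have the shape of the cutting_mat; the one meant has the colours described above.

How it is judged:
By the outcome, as a careful person would: the job done as asked, in the order asked, and still so for the second after the job is handed in, with the robot touching nothing.
It also fails if it takes over 99 s, if anything falls off the work surface, if the arm or the gripper's body presses on something with over 40 N, if the wrist force passes 120 N, or if a joint passes its speed limit or range.

## Working session

There is one attempt and no reset: what is moved stays moved. The work goes in short steps, Python scripts to look and compute and a tool call to move; the robot and the scene stay as the last step left them, time stands still between calls to the robot, and variables do not carry over. Pictures are saved under pics/ and viewed, at most 14 in all, crops included, and the job is handed in when it is done.

Besides the shell and the picture viewer there is one more tool, called by a JSON object that holds its "name" and its "arguments". jog_arm: Moves the arm, as the interface text tells. Its arguments: {"type":"object","properties":{"turn":{"type":"array","items":{"type":"array","items":{"type":"number"}}},"delta_pos":{"type":"array","items":{"type":"array","items":{"type":"number"}}},"gripper":{"type":"array","items":{"type":"number"}},"grip_force":{"type":"number"}},"required":["turn","delta_pos","gripper"]}

```bash
mkdir -p pics; cat > h.py <<'E'
import numpy as np, cv2
from workcell import read_state, vision
def K(c): 
    f=192/np.tan(np.radians(c["vfov"])/2); return np.array([[f,0,c["cx"]],[0,f,c["cy"]],[0,0,1.]])
def pose(name,s=None):
    c=vision.calibration(name)
    if name!="wrist": R=np.array(c["R"]);t=np.array(c["t"])
    else:
        T=np.eye(4);T[:3,:3]=cv2.Rodrigues(np.array(s["tcp_rot"],float))[0];T[:3,3]=s["tool_pos"]
        M=np.linalg.inv(T@np.array(c["mount"]));R=M[:3,:3];t=M[:3,3]
    return c,R,t
def onplane(name,uv,z,s=None):
    c,R,t=pose(name,s)
    p=cv2.undistortPoints(np.array(uv,float).reshape(-1,1,2),K(c),np.array(c["dist"],float)).reshape(-1,2)
    d=np.c_[p,np.ones(len(p))]@R; o=-R.T@t
    return o+d*((z-o[2])/d[:,2])[:,None]
def proj(name,X,s=None):
    c,R,t=pose(name,s)
    return cv2.projectPoints(np.array(X,float).reshape(-1,1,3),cv2.Rodrigues(R)[0],t,K(c),np.array(c["dist"],float))[0].reshape(-1,2)
def shot(name,fn):
    s=read_state();im=vision.read_camera(name);cv2.imwrite("pics/"+fn+".png",im[:,:,::-1]);return s,im
E
python3 - <<'E'
from h import *
for n in("scene","top"):
    shot(n,n+"0");c,R,t=pose(n);print(n,c["vfov"],c["dist"],-R.T@t)
s=read_state();print(s)
print(vision.calibration("wrist"))
a=cv2.imread("pics/scene0.png");b=cv2.imread("pics/top0.png")
E
```

```text
scene 45.003752420409086 [-0.0408173  0.         0.         0.         0.       ] [ 1.46816779 -0.33067099  0.7738669 ]
top 49.54449849153968 [-0.06806673  0.          0.          0.          0.        ] [0.31260799 0.06384893 1.00857507]
{'time': 0.1, 'q': array([ 1.17708157e+00,  2.64692890e-01,  1.60525974e+00,  1.47090391e-07,
        1.27373573e+00, -3.68905638e-02]), 'joint_vel': array([ 0.00056727, -0.00342104, -0.00181503, -0.001017  , -0.00134083,
        0.00074886]), 'joint_torque': array([-2.75037173e-04, -5.16712189e+01, -3.68589771e+01, -4.93677385e-05,
        6.20633698e-03, -2.69823153e-05]), 'tool_pos': array([0.23551114, 0.63185266, 0.23006435]), 'tcp_rot': array([-0.55744963, -3.09128292,  0.00321543]), 'wrist_force': array([ 0.39461066, -0.20825977,  0.54924052]), 'torque': array([ 0.01384136,  0.06212899, -0.03547371]), 'grip_force': 0.0, 'width': 0.9996867176363421}
{'vfov': 71.91516607118756, 'cx': 254.8027365361383, 'cy': 195.7277009134481, 'dist': array([0.01204991, 0.        , 0.        , 0.        , 0.        ]), 'mount': array([[-1.40712183e-05, -9.56764489e-01, -2.90863734e-01,
         7.52313802e-02],
       [ 9.99999993e-01,  2.10224884e-05, -1.17528535e-04,
         1.06372777e-03],
       [ 1.18561808e-04, -2.90863734e-01,  9.56764482e-01,
        -1.42894874e-01],
       [ 0.00000000e+00,  0.00000000e+00,  0.00000000e+00,
         1.00000000e+00]])}
```

View pics/top0.png

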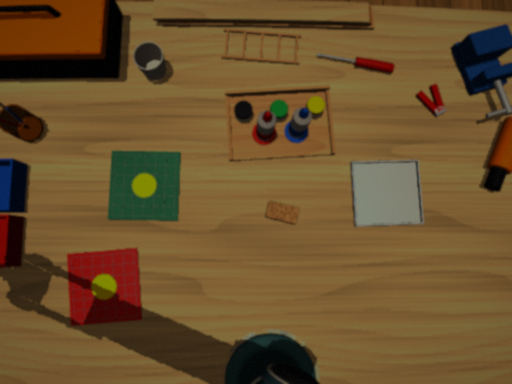

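View pics/scene0.png

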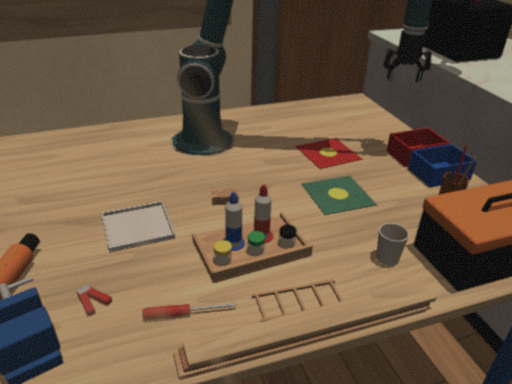

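The top view shows the rack at px (228–333, 88–160). The green lid is at (279,108), with black at (243,111) and yellow at (316,105). The red bottle is at about (264,130) and the blue one at (298,127). The yellow spot on the green mat is at (144,185) and the tray is centred at about (387,193). The scene view agrees with this layout. Next I measure these positions.

```bash
cat > m.py <<'E'
from h import *
def blobs(im,lo,hi,roi,amin=15):
    h=cv2.cvtColor(im,cv2.COLOR_RGB2HSV);m=cv2.inRange(h,np.array(lo),np.array(hi))
    if lo[0]<3: m|=cv2.inRange(h,np.array((172,)+tuple(lo[1:])),np.array((180,)+tuple(hi[1:])))
    k=np.zeros_like(m);x0,y0,x1,y1=roi;k[y0:y1,x0:x1]=255;m&=k
    n,l,st,ce=cv2.connectedComponentsWithStats(m)
    return [(ce[i],st[i].tolist(),l==i) for i in range(1,n) if st[i,4]>=amin]
E
python3 - <<'E'
from m import *
im=cv2.imread("pics/top0.png")[:,:,::-1].copy()
R=(225,85,335,163)
def rep(n,lo,hi,roi,z,amin=15):
    for c,st,m in blobs(im,lo,hi,roi,amin): print(n,c.round(1),st,onplane("top",c,z)[0].round(4))
rep("green",(45,100,50),(85,255,255),R,.056)
rep("yel",(22,120,90),(34,255,255),R,.056)
rep("black",(0,0,0),(180,255,45),(230,95,258,125),.056)
rep("redc",(0,140,60),(6,255,255),R,.013)
rep("bluec",(105,140,60),(130,255,255),R,.013)
rep("spot",(22,120,90),(34,255,255),(100,140,190,230),.003)
rep("mat",(45,60,30),(95,255,255),(100,140,190,230),.003,500)
h=cv2.cvtColor(im,cv2.COLOR_RGB2HSV)
m=cv2.inRange(h,np.array((0,0,100)),np.array((180,60,255)))[145:240,340:435]
c=max(cv2.findContours(m,0,2)[0],key=cv2.contourArea)+np.array([340,145])
b=cv2.boxPoints(cv2.minAreaRect(c));P=onplane("top",b,.012);print("tray",P.round(4),P.mean(0),np.linalg.norm(np.diff(P,axis=0),axis=1))
cv2.imwrite("pics/c.png",cv2.resize(im[80:170,220:340,::-1],None,fx=6,fy=6,interpolation=2))
E
```

```text
green [278.8 108.2] [271, 100, 17, 17, 226] [ 0.6353 -0.0194  0.056 ]
yel [295.5  85. ] [287, 85, 18, 1, 18] [ 0.6938 -0.0601  0.056 ]
yel [332.4  87.4] [330, 85, 5, 7, 23] [ 0.6893 -0.1497  0.056 ]
yel [315.7 104.1] [307, 96, 18, 17, 244] [ 0.6466 -0.1079  0.056 ]
black [243.2 111. ] [235, 101, 17, 21, 275] [0.6273 0.0655 0.056 ]
redc [267.2 114. ] [264, 112, 7, 5, 29] [0.6345 0.006  0.013 ]
redc [258.4 136.7] [253, 124, 18, 21, 108] [0.5764 0.0278 0.013 ]
bluec [304.8 110.3] [303, 109, 5, 4, 16] [ 0.6451 -0.0881  0.013 ]
bluec [291.2 135. ] [285, 123, 19, 19, 94] [ 0.5813 -0.0531  0.013 ]
spot [130.5 150. ] [121, 150, 20, 1, 20] [0.5435 0.3428 0.003 ]
spot [161.  150.3] [142, 150, 39, 2, 39] [0.543  0.2674 0.003 ]
spot [183.  171.6] [180, 164, 10, 13, 31] [0.4899 0.2118 0.003 ]
spot [143.9 184.9] [132, 174, 24, 23, 438] [0.4567 0.3065 0.003 ]
mat [144.2 185.5] [108, 151, 72, 69, 4142] [0.4554 0.3057 0.003 ]
tray [[ 0.5153 -0.2018  0.012 ]
 [ 0.5249 -0.3768  0.012 ]
 [ 0.3648 -0.3762  0.012 ]
 [ 0.3574 -0.2044  0.012 ]] [ 0.44061079 -0.28979982  0.012     ] [0.17532701 0.16012854 0.17187342]
```

View pics/c.png

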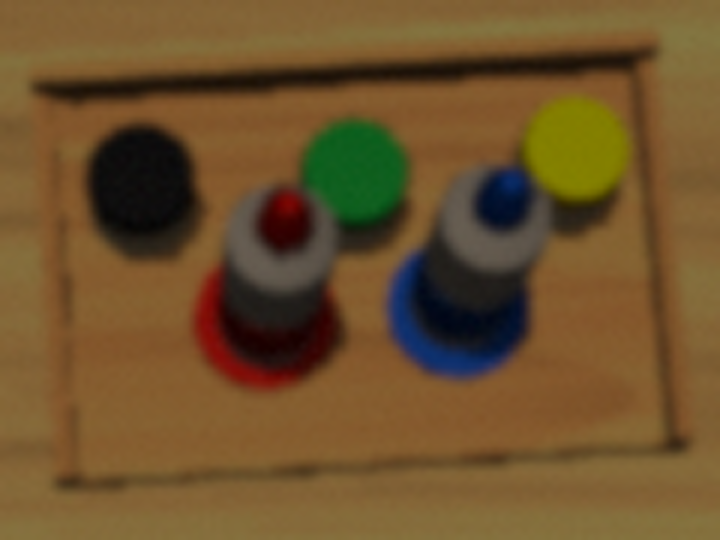

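```bash
cat >> h.py <<'E'
def go(target,s=None):
    "tool-frame shift to target, from the measured pose; with turn to true vertical/yaw"
    s=s or read_state();R=cv2.Rodrigues(np.array(s["tcp_rot"],float))[0]
    d=R.T@(np.array(target)-s["tool_pos"]);print("shift",d.round(4),"dist",np.linalg.norm(d).round(4))
def turnto(yx,s=None):
    "rotvec (tool axes) to pointing down with tool x at world yaw yx deg"
    s=s or read_state();R=cv2.Rodrigues(np.array(s["tcp_rot"],float))[0];a=np.radians(yx);x=np.array([np.cos(a),np.sin(a),0]);z=np.array([0,0,-1.])
    print("turn",cv2.Rodrigues(R.T@np.c_[x,np.cross(z,x),z])[0].ravel().round(4),"q6",s["q"][5].round(3))
E
python3 - <<'E'
from m import *
go((.575,-.03,.33));turnto(96.35)
im=cv2.imread("pics/top0.png")[:,:,::-1].copy()
# caps and coaster outlines (coaster circle: fit through the lower hull of the blob)
for n,lo,hi in(("r",(0,140,60),(6,255,255)),("b",(105,140,60),(130,255,255))):
    bs=blobs(im,lo,hi,(225,85,335,163))
    cap=min(bs,key=lambda b:b[0][1]);co=max(bs,key=lambda b:b[1][4])
    ys,xs=np.nonzero(co[2]);(c,r)=cv2.minEnclosingCircle(np.c_[xs,ys].astype(np.float32))
    print(n,"coaster",c,r,onplane("top",c,.013)[0].round(4),"cap",onplane("top",cap[0],.155)[0].round(4))
sc=cv2.imread("pics/scene0.png")[:,:,::-1].copy()
for n,lo,hi,z in(("g",(45,100,40),(85,255,255),.056),("y",(22,120,90),(34,255,255),.056)):
    for c,st,m in blobs(sc,lo,hi,(190,220,310,280)): print(n,st,onplane("scene",c,z)[0].round(4))
E
```

```text
shift [-0.5493 -0.5018 -0.0989] dist 0.7505
turn [-1.9000e-03  1.1000e-03  1.1031e+00] q6 -0.037
r coaster (262.5, 133.5) 10.977349281311035 [0.5845 0.0177 0.013 ] cap [0.5886 0.0142 0.155 ]
b coaster (294.7069091796875, 131.70689392089844) 10.410601615905762 [ 0.5899 -0.062   0.013 ] cap [ 0.5977 -0.0664  0.155 ]
g [248, 231, 17, 15, 188] [ 0.6457 -0.0222  0.056 ]
y [214, 241, 18, 12, 175] [ 0.6525 -0.1092  0.056 ]
```

{"name": "jog_arm", "arguments": {"turn": [[0, 0, 0], [0, 0, 0], [0, 0, 0], [0, 0, 0], [0, 0, 0], [0, 0, 0], [0, 0, 0], [0, 0, 0], [0, 0, 0], [0, 0, 0], [0, 0, 0], [0, 0, 0], [0, 0, 0], [0, 0, 0], [0, 0, 0], [0, 0, 0], [0, 0, 0], [0, 0, 0], [0, 0, 0]], "delta_pos": [[-0.0289, -0.0264, -0.0052], [-0.0289, -0.0264, -0.0052], [-0.0289, -0.0264, -0.0052], [-0.0289, -0.0264, -0.0052], [-0.0289, -0.0264, -0.0052], [-0.0289, -0.0264, -0.0052], [-0.0289, -0.0264, -0.0052], [-0.0289, -0.0264, -0.0052], [-0.0289, -0.0264, -0.0052], [-0.0289, -0.0264, -0.0052], [-0.0289, -0.0264, -0.0052], [-0.0289, -0.0264, -0.0052], [-0.0289, -0.0264, -0.0052], [-0.0289, -0.0264, -0.0052], [-0.0289, -0.0264, -0.0052], [-0.0289, -0.0264, -0.0052], [-0.0289, -0.0264, -0.0052], [-0.0289, -0.0264, -0.0052], [-0.0289, -0.0264, -0.0052]], "gripper": [0.085, 0.085, 0.085, 0.085, 0.085, 0.085, 0.085, 0.085, 0.085, 0.085, 0.085, 0.085, 0.085, 0.085, 0.085, 0.085, 0.085, 0.085, 0.085]}}

```text
time: 1.68
tool_pos: [0.5753, -0.0313, 0.3298]
tcp_rot: [-0.558, -3.091, -0.0]
wrist_force: [0.8, 1.5, 0.7]
width: 0.996
grip_force: 0.0
```

{"name": "jog_arm", "arguments": {"turn": [[0, 0, 0.1226], [0, 0, 0.1226], [0, 0, 0.1226], [0, 0, 0.1226], [0, 0, 0.1226], [0, 0, 0.1226], [0, 0, 0.1226], [0, 0, 0.1226], [0, 0, 0.1226], [0, 0, 0]], "delta_pos": [[0, 0, 0], [0, 0, 0], [0, 0, 0], [0, 0, 0], [0, 0, 0], [0, 0, 0], [0, 0, 0], [0, 0, 0], [0, 0, 0], [0, 0, 0]], "gripper": [0.085, 0.085, 0.085, 0.085, 0.085, 0.085, 0.085, 0.085, 0.085, 0.085]}}

```text
time: 2.52
tool_pos: [0.5747, -0.0293, 0.3294]
tcp_rot: [-2.098, -2.337, 0.001]
wrist_force: [0.5, 0.5, -0.4]
width: 0.995
grip_force: 0.0
```

```bash
python3 - <<'E'
from m import *
s,im=shot("wrist","w1");np.save("w1.npy",im);import pickle;pickle.dump(s,open("w1.pkl","wb"));print(s["time"],s["tool_pos"],s["q"].round(2));turnto(96.35,s)
print(proj("wrist",[[.5829,.0131,.013],[.5917,-.0665,.013],[.635,-.0194,.056]],s))
E
```

```text
2.5167 [ 0.57472264 -0.02930862  0.32941295] [-0.09  0.03  1.69 -0.    1.42 -0.2 ]
turn [-0.0012 -0.0002 -0.0033] q6 -0.202
[[262.76708821 136.37756251]
 [262.48744975 182.23994294]
 [293.82616283 162.92159662]]
```

View pics/w1.png

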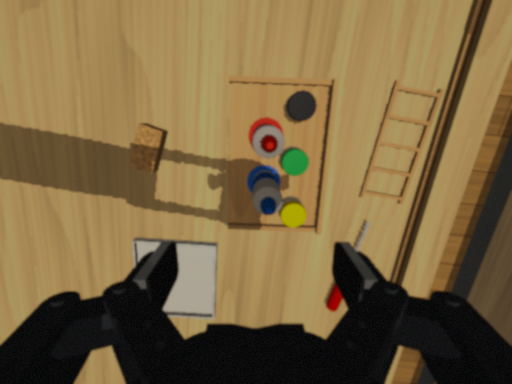

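The wrist view shows the rack edge-on to the picture. The red cap is at (269,143), the blue cap at (268,206), the green lid at (294,161) and the tray at about (177,275). This is consistent with the earlier estimates, so I measure from it.

```bash
python3 - <<'E'
from m import *;import pickle
im=np.load("w1.npy");s=pickle.load(open("w1.pkl","rb"));R=(225,75,335,232)
def rep(n,lo,hi,roi,z,amin=15):
    for c,st,m in blobs(im,lo,hi,roi,amin): print(n,c.round(1),st,onplane("wrist",c,z,s)[0].round(4))
rep("green",(45,100,50),(85,255,255),R,.056)
rep("yel",(22,120,90),(34,255,255),(275,195,312,232),.056)
rep("black",(0,0,0),(180,255,45),(280,85,320,125),.056)
for z in(.013,.155):
  rep("red%s"%z,(0,140,60),(6,255,255),R,z); rep("blue%s"%z,(105,140,50),(130,255,255),R,z)
h=cv2.cvtColor(im,cv2.COLOR_RGB2HSV)
m=cv2.inRange(h,np.array((0,0,100)),np.array((180,60,255)));m[:235]=0;m[:,:125]=0;m[:,225:]=0
c=max(cv2.findContours(m,0,2)[0],key=cv2.contourArea);b=c.reshape(-1,2)
print("tray left/top/right/bottom",b.min(0),b.max(0),onplane("wrist",[[b[:,0].min(),b[:,1].min()],[b[:,0].max(),b[:,1].max()]],.014,s).round(4))
E
```

```text
green [294.3 161.5] [281, 149, 27, 26, 563] [ 0.6354 -0.0171  0.056 ]
yel [292.8 214.3] [280, 201, 27, 27, 566] [ 0.6463 -0.1055  0.056 ]
black [302.2 108.1] [287, 94, 27, 26, 282] [0.635  0.0633 0.056 ]
red0.013 [262.5 125.4] [249, 118, 33, 25, 228] [0.5803 0.0309 0.013 ]
red0.013 [268.8 143.4] [261, 136, 16, 16, 198] [0.5945 0.0026 0.013 ]
blue0.013 [261.  175.3] [248, 166, 31, 25, 264] [ 0.5875 -0.0543  0.013 ]
blue0.013 [267.9 205.1] [262, 198, 13, 15, 166] [ 0.6066 -0.1083  0.013 ]
red0.155 [262.5 125.4] [249, 118, 33, 25, 228] [0.576  0.0355 0.155 ]
red0.155 [268.8 143.4] [261, 136, 16, 16, 198] [0.5858 0.0159 0.155 ]
blue0.155 [261.  175.3] [248, 166, 31, 25, 264] [ 0.5809 -0.0234  0.155 ]
blue0.155 [267.9 205.1] [262, 198, 13, 15, 166] [ 0.5941 -0.0607  0.155 ]
tray left/top/right/bottom [163 243] [216 318] [[ 0.4165 -0.2054  0.014 ]
 [ 0.5285 -0.3681  0.014 ]]
```

{"name": "jog_arm", "arguments": {"turn": [[0, 0, 0], [0, 0, 0], [0, 0, 0], [0, 0, 0]], "delta_pos": [[-0.0184, 0.0084, 0.03], [-0.0184, 0.0084, 0.03], [0, 0, 0.02], [0, 0, 0]], "gripper": [0.085, 0.085, 0.085, 0.085]}}

```text
time: 2.9
tool_pos: [0.5926, -0.0643, 0.2437]
tcp_rot: [-2.087, -2.336, 0.009]
wrist_force: [-0.2, 0.1, -0.8]
width: 1.0
grip_force: 0.0
```

```bash
cat > cap.py <<'E'
from m import *
import sys
s,im=shot("wrist",sys.argv[1]);print(s["time"],s["tool_pos"].round(4));turnto(96.35,s)
for n,lo,hi in(("red",(0,140,50),(6,255,255)),("blue",(105,140,40),(130,255,255)),("green",(45,100,50),(85,255,255)),("yellow",(22,120,90),(34,255,255))):
  for c,st,m in blobs(im,lo,hi,(0,0,512,384),60): print(n,c.round(1),st,*[(z,onplane("wrist",c,z,s)[0][:2].round(4)) for z in(.013,.056,.155)])
E
python3 cap.py w2
```

```text
2.9 [ 0.5926 -0.0643  0.2437]
turn [-0.0103 -0.0027  0.0019] q6 -0.263
red [259.6 110.5] [249, 99, 22, 24, 419] (0.013, array([0.5869, 0.0178])) (0.056, array([0.5867, 0.0169])) (0.155, array([0.5862, 0.015 ]))
red [340.7 312.5] [334, 300, 15, 26, 175] (0.013, array([ 0.7611, -0.2894])) (0.056, array([ 0.7408, -0.2549])) (0.155, array([ 0.6942, -0.1754]))
blue [255.7 161.9] [238, 152, 39, 28, 443] (0.013, array([ 0.5896, -0.0517])) (0.056, array([ 0.5891, -0.0446])) (0.155, array([ 0.5878, -0.0281]))
blue [259.  198.6] [250, 188, 19, 22, 352] (0.013, array([ 0.6005, -0.1054])) (0.056, array([ 0.5988, -0.0921])) (0.155, array([ 0.5946, -0.0614]))
green [295.9 144.4] [279, 128, 35, 34, 945] (0.013, array([ 0.6423, -0.0211])) (0.056, array([ 0.6357, -0.0175])) (0.155, array([ 0.6205, -0.0091]))
yellow [293.6 213.1] [277, 198, 34, 31, 827] (0.013, array([ 0.6548, -0.122 ])) (0.056, array([ 0.6468, -0.1067])) (0.155, array([ 0.6283, -0.0716]))
```

View pics/w2.png

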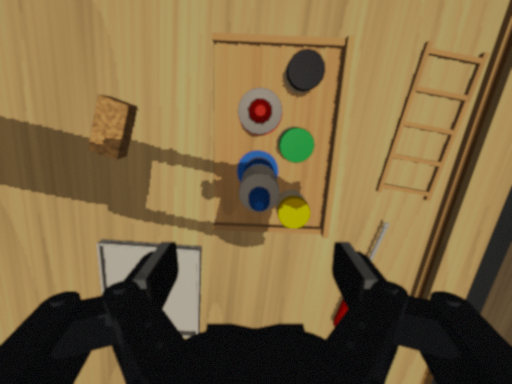

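The red bottle's cap (260,110) lies almost under the camera, which gives red = (0.5864, 0.0155). The blue cap at (259,199) gives about (0.595, -0.063).

{"name": "jog_arm", "arguments": {"turn": [[0, 0, 0], [0, 0, 0], [0, 0, 0], [0, 0, 0]], "delta_pos": [[0, 0, 0.03], [0, 0, 0.03], [0, 0, 0], [0, 0, 0]], "gripper": [0.085, 0.085, 0.085, 0.085]}}

```text
time: 3.28
tool_pos: [0.5951, -0.0635, 0.1901]
tcp_rot: [-2.092, -2.341, 0.002]
wrist_force: [0.2, 0.1, 1.2]
width: 0.995
grip_force: 0.0
```

```bash
python3 -c "
from h import *
s=read_state();print(s['tool_pos']);go((.595,-.063,.0995),s);turnto(96.35,s)"
```

```text
[ 0.59506623 -0.06348449  0.19010143]
shift [0.0004 0.0002 0.0906] dist 0.0906
turn [-0.0022 -0.0007  0.0015] q6 -0.26
```

{"name": "jog_arm", "arguments": {"turn": [[0, 0, 0], [0, 0, 0], [0, 0, 0], [0, 0, 0], [0, 0, 0], [0, 0, 0], [0, 0, 0], [0, 0, 0], [0, 0, 0], [0, 0, 0], [0, 0, 0], [0, 0, 0]], "delta_pos": [[0, 0, 0.035], [0, 0, 0.03], [0, 0, 0.02], [0, 0, 0.0055], [0, 0, 0], [0, 0, 0], [0, 0, 0], [0, 0, 0], [0, 0, 0], [0, 0, 0], [0, 0, 0], [0, 0, 0]], "gripper": [0.085, 0.085, 0.085, 0.085, 0.085, 0.03, 0.03, 0.03, 0.03, 0.03, 0.03, 0.03], "grip_force": 40}}

```text
time: 4.28
tool_pos: [0.5972, -0.0643, 0.1021]
tcp_rot: [2.093, 2.339, 0.003]
wrist_force: [-1.8, 0.2, 5.9]
width: 0.474
grip_force: 40.1
```

{"name": "jog_arm", "arguments": {"turn": [[0, 0, 0], [0, 0, 0], [0, 0, 0], [0, 0, 0], [0, 0, 0]], "delta_pos": [[0, 0, -0.01], [0, 0, -0.03], [0, 0, -0.03], [0, 0, -0.02], [0, 0, 0]], "gripper": [0.03, 0.03, 0.03, 0.03, 0.03]}}

```text
time: 4.7
tool_pos: [0.5996, -0.0646, 0.1966]
tcp_rot: [2.089, 2.334, 0.009]
wrist_force: [1.5, -0.3, -0.6]
width: 0.476
grip_force: 41.1
```

```bash
python3 - <<'E'
from h import *
s,im=shot("scene","s2");print(s["time"],s["tool_pos"],s["wrist_force"],s["width"]);go((.443,-.330,.19),s);turnto(96.35,s)
shot("wrist","w3")
a=cv2.imread("pics/s2.png")[120:300,120:360];b=cv2.imread("pics/w3.png")
cv2.imwrite("pics/c2.png",np.hstack([cv2.resize(a,(400,300)),cv2.resize(b,(400,300))]))
E
```

```text
4.7 [ 0.59959363 -0.06456786  0.19656535] [ 1.50354359 -0.34087218 -0.57798602] 0.4755696102621735
shift [-0.2465 -0.185   0.0053] dist 0.3083
turn [ 0.0105  0.0027 -0.0002] q6 -0.259
```

View pics/c2.png

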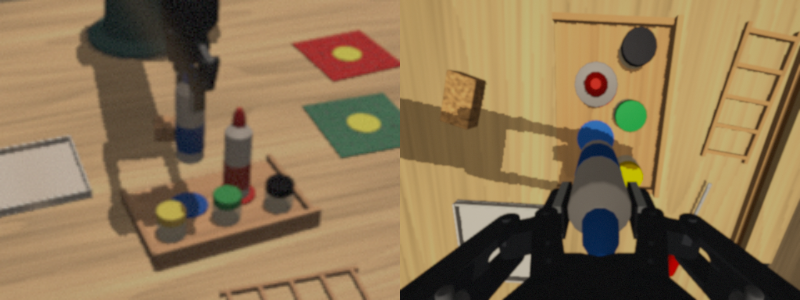

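The picture shows the blue bottle hanging upright in the fingers, clear of the rack, with the red bottle and jars undisturbed.

{"name": "jog_arm", "arguments": {"turn": [[0, 0, 0], [0, 0, 0], [0, 0, 0], [0, 0, 0], [0, 0, 0], [0, 0, 0], [0, 0, 0], [0, 0, 0], [0, 0, 0], [0, 0, 0], [0, 0, 0]], "delta_pos": [[-0.0308, -0.0231, 0], [-0.0308, -0.0231, 0], [-0.0308, -0.0231, 0], [-0.0308, -0.0231, 0], [-0.0308, -0.0231, 0], [-0.0308, -0.0231, 0], [-0.0308, -0.0231, 0], [-0.0308, -0.0231, 0], [0, 0, 0], [0, 0, 0], [0, 0, 0]], "gripper": [0.03, 0.03, 0.03, 0.03, 0.03, 0.03, 0.03, 0.03, 0.03, 0.03, 0.03]}}

```text
time: 5.72
tool_pos: [0.4383, -0.3285, 0.1877]
tcp_rot: [-2.094, -2.337, -0.001]
wrist_force: [1.0, -0.0, -1.4]
width: 0.477
grip_force: 41.3
```

```bash
python3 -c "
from h import *
s=read_state();print(s['tool_pos'],s['wrist_force']);go((.443,-.330,.098),s);turnto(96.35,s)"
```

```text
[ 0.43827383 -0.32854597  0.18770289] [ 1.03751136 -0.02827813 -1.42479795]
shift [-0.0022  0.0047  0.0897] dist 0.0898
turn [-0.0021 -0.0029 -0.0016] q6 -0.799
```

{"name": "jog_arm", "arguments": {"turn": [[0, 0, 0], [0, 0, 0], [0, 0, 0], [0, 0, 0], [0, 0, 0], [0, 0, 0], [0, 0, 0], [0, 0, 0]], "delta_pos": [[-0.002, 0.0047, 0.03], [0, 0, 0.03], [0, 0, 0.02], [0, 0, 0.007], [0, 0, 0.003], [0, 0, 0.002], [0, 0, 0], [0, 0, 0]], "gripper": [0.03, 0.03, 0.03, 0.03, 0.03, 0.03, 0.03, 0.03]}}

```text
time: 6.38
tool_pos: [0.4455, -0.3313, 0.0992]
tcp_rot: [2.093, 2.339, 0.0]
wrist_force: [-0.5, -0.4, -1.9]
width: 0.476
grip_force: 41.3
```

{"name": "jog_arm", "arguments": {"turn": [[0, 0, 0], [0, 0, 0], [0, 0, 0], [0, 0, 0]], "delta_pos": [[0, 0, 0.002], [0, 0, 0.001], [0, 0, 0], [0, 0, 0]], "gripper": [0.03, 0.03, 0.03, 0.03]}}

```text
time: 6.72
tool_pos: [0.4443, -0.331, 0.0949]
tcp_rot: [2.095, 2.34, 0.0]
wrist_force: [-0.0, -0.3, -2.2]
width: 0.477
grip_force: 41.3
```

{"name": "jog_arm", "arguments": {"turn": [[0, 0, 0], [0, 0, 0], [0, 0, 0], [0, 0, 0], [0, 0, 0]], "delta_pos": [[0, 0, 0.001], [0, 0, 0.001], [0, 0, 0], [0, 0, 0], [0, 0, 0]], "gripper": [0.03, 0.03, 0.03, 0.03, 0.03]}}

```text
time: 7.13
tool_pos: [0.4444, -0.3311, 0.0932]
tcp_rot: [2.095, 2.34, -0.0]
wrist_force: [-1.7, 0.4, 3.3]
width: 0.481
grip_force: 41.9
```

Contact is felt at TCP 0.0932, which matches the expected height. I release and rise.

{"name": "jog_arm", "arguments": {"turn": [[0, 0, 0], [0, 0, 0], [0, 0, 0], [0, 0, 0], [0, 0, 0], [0, 0, 0], [0, 0, 0], [0, 0, 0], [0, 0, 0]], "delta_pos": [[0, 0, 0], [0, 0, 0], [0, 0, 0], [0, 0, 0], [0, 0, -0.02], [0, 0, -0.04], [0, 0, -0.04], [0, 0, -0.02], [0, 0, 0]], "gripper": [0.06, 0.085, 0.085, 0.085, 0.085, 0.085, 0.085, 0.085, 0.085]}}

```text
time: 7.88
tool_pos: [0.4475, -0.3333, 0.2195]
tcp_rot: [2.087, 2.332, 0.001]
wrist_force: [0.8, -1.0, 0.4]
width: 0.994
grip_force: 0.0
```

```bash
python3 - <<'E'
from h import *
s,im=shot("top","t2");print(s["time"],s["tool_pos"]);go((.5864,.0155,.22),s);turnto(96.35,s)
shot("scene","s3")
a=cv2.imread("pics/s3.png")[150:300,60:340];b=cv2.imread("pics/t2.png")[80:240,220:440]
cv2.imwrite("pics/c3.png",np.hstack([cv2.resize(a,(400,300)),cv2.resize(b,(400,300))]))
E
```

```text
7.8833 [ 0.44749291 -0.33333162  0.21950699]
shift [ 0.3313  0.1766 -0.0018] dist 0.3755
turn [ 0.0082  0.0083 -0.0002] q6 -0.796
```

View pics/c3.png

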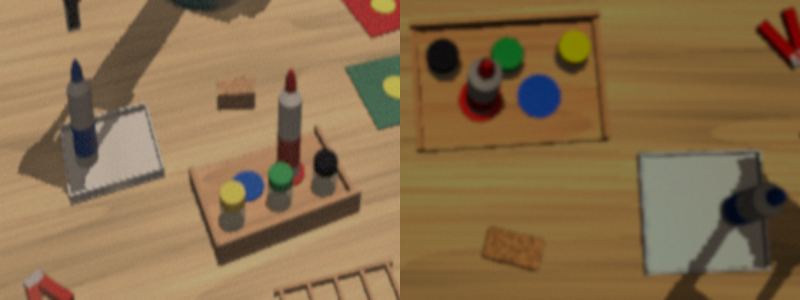

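Blue stands upright in the tray, near its right edge at crop (745,205). The blue coaster is bare and the rest is unchanged. Next is the red bottle.

{"name": "jog_arm", "arguments": {"turn": [[0, 0, 0], [0, 0, 0], [0, 0, 0], [0, 0, 0], [0, 0, 0], [0, 0, 0], [0, 0, 0], [0, 0, 0], [0, 0, 0], [0, 0, 0], [0, 0, 0], [0, 0, 0], [0, 0, 0], [0, 0, 0]], "delta_pos": [[0.0331, 0.0177, 0], [0.0331, 0.0177, 0], [0.0331, 0.0177, 0], [0.0331, 0.0177, 0], [0.0331, 0.0177, 0], [0.0331, 0.0177, 0], [0.0331, 0.0177, 0], [0.0331, 0.0177, 0], [0.0331, 0.0177, 0], [0.0331, 0.0177, 0], [0, 0, 0], [0, 0, 0], [0, 0, 0], [0, 0, 0]], "gripper": [0.085, 0.085, 0.085, 0.085, 0.085, 0.085, 0.085, 0.085, 0.085, 0.085, 0.085, 0.085, 0.085, 0.085]}}

```text
time: 9.15
tool_pos: [0.5825, 0.0167, 0.2111]
tcp_rot: [-2.095, -2.339, 0.003]
wrist_force: [0.2, 0.1, -0.4]
width: 0.991
grip_force: 0.0
```

```bash
python3 - <<'E'
from m import *
s=read_state();print(s["tool_pos"]);go((.5864,.0155,.102),s);turnto(96.35,s)
im=cv2.imread("pics/t2.png")[:,:,::-1].copy()
for c,st,m in blobs(im,(105,140,50),(130,255,255),(280,120,310,145)): print("bluecoaster",c,st,onplane("top",c,.013)[0].round(4))
for c,st,m in blobs(im,(105,100,30),(130,255,255),(380,160,450,225)): print("bottle",c,st,onplane("top",c,.155)[0].round(4))
E
```

```text
[0.58249714 0.01674278 0.21108178]
shift [-0.0017  0.004   0.1091] dist 0.1092
turn [-0.0027  0.0001 -0.0011] q6 -0.123
bluecoaster [295.97326203 130.87967914] [285, 121, 23, 21, 374] [ 0.592  -0.0652  0.013 ]
bottle [428.57692308 184.92307692] [426, 181, 6, 8, 26] [ 0.438 -0.329  0.155]
```

{"name": "jog_arm", "arguments": {"turn": [[0, 0, 0], [0, 0, 0], [0, 0, 0], [0, 0, 0], [0, 0, 0], [0, 0, 0], [0, 0, 0], [0, 0, 0], [0, 0, 0], [0, 0, 0], [0, 0, 0], [0, 0, 0], [0, 0, 0], [0, 0, 0]], "delta_pos": [[-0.0017, 0.004, 0.01], [0, 0, 0.035], [0, 0, 0.03], [0, 0, 0.024], [0, 0, 0.01], [0, 0, 0], [0, 0, 0], [0, 0, 0], [0, 0, 0], [0, 0, 0], [0, 0, 0], [0, 0, 0], [0, 0, 0], [0, 0, 0]], "gripper": [0.085, 0.085, 0.085, 0.085, 0.085, 0.085, 0.085, 0.03, 0.03, 0.03, 0.03, 0.03, 0.03, 0.03]}}

```text
time: 10.32
tool_pos: [0.589, 0.0165, 0.1056]
tcp_rot: [2.093, 2.339, 0.003]
wrist_force: [-1.5, -0.1, 6.0]
width: 0.477
grip_force: 40.2
```

{"name": "jog_arm", "arguments": {"turn": [[0, 0, 0], [0, 0, 0], [0, 0, 0], [0, 0, 0], [0, 0, 0], [0, 0, 0]], "delta_pos": [[0, 0, -0.01], [0, 0, -0.03], [0, 0, -0.03], [0, 0, -0.02], [0, 0, 0], [0, 0, 0]], "gripper": [0.03, 0.03, 0.03, 0.03, 0.03, 0.03]}}

```text
time: 10.82
tool_pos: [0.589, 0.0165, 0.1958]
tcp_rot: [2.093, 2.339, 0.004]
wrist_force: [0.0, 0.4, -1.6]
width: 0.476
grip_force: 40.8
```

```bash
python3 - <<'E'
from m import *
s=read_state();print(s["tool_pos"]);go((.439,-.250,.19),s);turnto(96.35,s)
E
```

```text
[0.58902883 0.01654412 0.19578582]
shift [-0.2483 -0.1786  0.0052] dist 0.3059
turn [ 0.0041  0.0005 -0.0001] q6 -0.125
```

{"name": "jog_arm", "arguments": {"turn": [[0, 0, 0], [0, 0, 0], [0, 0, 0], [0, 0, 0], [0, 0, 0], [0, 0, 0], [0, 0, 0], [0, 0, 0], [0, 0, 0], [0, 0, 0], [0, 0, 0], [0, 0, 0]], "delta_pos": [[-0.031, -0.0223, 0], [-0.031, -0.0223, 0], [-0.031, -0.0223, 0], [-0.031, -0.0223, 0], [-0.031, -0.0223, 0], [-0.031, -0.0223, 0], [-0.031, -0.0223, 0], [-0.031, -0.0223, 0], [0, 0, 0], [0, 0, 0], [0, 0, 0], [0, 0, 0]], "gripper": [0.03, 0.03, 0.03, 0.03, 0.03, 0.03, 0.03, 0.03, 0.03, 0.03, 0.03, 0.03]}}

```text
time: 11.82
tool_pos: [0.4378, -0.2485, 0.1926]
tcp_rot: [-2.093, -2.34, -0.0]
wrist_force: [-0.8, -0.0, -1.0]
width: 0.478
grip_force: 40.9
```

```bash
python3 - <<'E'
from m import *
s=read_state();print(s["tool_pos"]);go((.441,-.250,.0976),s);turnto(96.35,s)
E
```

```text
[ 0.43779594 -0.24845972  0.19256133]
shift [-0.002   0.0031  0.095 ] dist 0.095
turn [-0.0011 -0.0016  0.0007] q6 -0.678
```

{"name": "jog_arm", "arguments": {"turn": [[0, 0, 0], [0, 0, 0], [0, 0, 0], [0, 0, 0], [0, 0, 0], [0, 0, 0], [0, 0, 0], [0, 0, 0], [0, 0, 0]], "delta_pos": [[-0.002, 0.003, 0.03], [0, 0, 0.03], [0, 0, 0.02], [0, 0, 0.01], [0, 0, 0.005], [0, 0, 0], [0, 0, 0], [0, 0, 0], [0, 0, 0]], "gripper": [0.03, 0.03, 0.03, 0.03, 0.03, 0.03, 0.03, 0.03, 0.03]}}

```text
time: 12.57
tool_pos: [0.4421, -0.2517, 0.0998]
tcp_rot: [2.093, 2.339, 0.001]
wrist_force: [0.1, 0.3, -1.3]
width: 0.476
grip_force: 41.0
```

{"name": "jog_arm", "arguments": {"turn": [[0, 0, 0], [0, 0, 0], [0, 0, 0], [0, 0, 0], [0, 0, 0], [0, 0, 0]], "delta_pos": [[0, 0, 0.0015], [0, 0, 0.001], [0, 0, 0.001], [0, 0, 0], [0, 0, 0], [0, 0, 0]], "gripper": [0.03, 0.03, 0.03, 0.03, 0.03, 0.03]}}

```text
time: 13.07
tool_pos: [0.4417, -0.2521, 0.0966]
tcp_rot: [2.094, 2.339, -0.0]
wrist_force: [-2.1, 0.4, 6.0]
width: 0.478
grip_force: 41.7
```

Contact is felt at the expected height. I release, rise and head for the jar.

{"name": "jog_arm", "arguments": {"turn": [[0, 0, 0], [0, 0, 0], [0, 0, 0], [0, 0, 0], [0, 0, 0], [0, 0, 0], [0, 0, 0], [0, 0, 0], [0, 0, 0], [0, 0, 0], [0, 0, 0]], "delta_pos": [[0, 0, 0], [0, 0, 0], [0, 0, 0], [0, 0, 0], [0, 0, -0.02], [0, 0, -0.04], [0, 0, -0.04], [0, 0, -0.03], [0, 0, 0], [0, 0, 0], [0, 0, 0]], "gripper": [0.06, 0.085, 0.085, 0.085, 0.085, 0.085, 0.085, 0.085, 0.085, 0.085, 0.085]}}

```text
time: 13.98
tool_pos: [0.4407, -0.2511, 0.2244]
tcp_rot: [-2.095, -2.34, 0.0]
wrist_force: [-0.2, -0.1, -0.5]
width: 0.996
grip_force: 0.0
```

```bash
python3 - <<'E'
from m import *
s=read_state();print(s["tool_pos"]);go((.6355,-.018,.2),s);turnto(186.35,s)
E
```

```text
[ 0.44066126 -0.25105682  0.22437982]
shift [0.2101 0.2194 0.0244] dist 0.3047
turn [-0.000e+00 -1.000e-03 -1.571e+00] q6 -0.678
```

{"name": "jog_arm", "arguments": {"turn": [[0, 0, 0], [0, 0, 0], [0, 0, 0], [0, 0, 0], [0, 0, 0], [0, 0, 0], [0, 0, 0], [0, 0, 0], [0, 0, 0]], "delta_pos": [[0.0263, 0.0274, 0], [0.0263, 0.0274, 0], [0.0263, 0.0274, 0.003], [0.0263, 0.0274, 0.004], [0.0263, 0.0274, 0.004], [0.0263, 0.0274, 0.004], [0.0263, 0.0274, 0.004], [0.0263, 0.0274, 0.004], [0, 0, 0]], "gripper": [0.085, 0.085, 0.085, 0.085, 0.065, 0.065, 0.065, 0.065, 0.065]}}

```text
time: 14.73
tool_pos: [0.637, -0.0126, 0.1975]
tcp_rot: [-2.087, -2.341, 0.001]
wrist_force: [0.3, 0.1, 0.5]
width: 0.762
grip_force: 0.0
```

{"name": "jog_arm", "arguments": {"turn": [[0, 0, -0.1122], [0, 0, -0.1122], [0, 0, -0.1122], [0, 0, -0.1122], [0, 0, -0.1122], [0, 0, -0.1122], [0, 0, -0.1122], [0, 0, -0.1122], [0, 0, -0.1122], [0, 0, -0.1122], [0, 0, -0.1122], [0, 0, -0.1122], [0, 0, -0.1122], [0, 0, -0.1122], [0, 0, 0], [0, 0, 0], [0, 0, 0]], "delta_pos": [[0, 0, 0], [0, 0, 0], [0, 0, 0], [0, 0, 0], [0, 0, 0], [0, 0, 0], [0, 0, 0], [0, 0, 0], [0, 0, 0], [0, 0, 0], [0, 0, 0], [0, 0, 0], [0, 0, 0], [0, 0, 0], [0, 0, 0], [0, 0, 0], [0, 0, 0]], "gripper": [0.065, 0.065, 0.065, 0.065, 0.065, 0.065, 0.065, 0.065, 0.065, 0.065, 0.065, 0.065, 0.065, 0.065, 0.065, 0.065, 0.065]}}

```text
time: 16.15
tool_pos: [0.6348, -0.0182, 0.2006]
tcp_rot: [0.169, -3.135, -0.0]
wrist_force: [-0.4, -0.5, 0.1]
width: 0.759
grip_force: 0.0
```

```bash
python3 cap.py w4; python3 - <<'E'
from h import *
s=read_state();go((.6355,-.018,.022),s);turnto(186.35,s)
E
```

```text
16.15 [ 0.6348 -0.0182  0.2006]
turn [-0.0016 -0.0023  1.5677] q6 -1.746
red [284.8 141.4] [262, 118, 47, 48, 1767] (0.013, array([0.5866, 0.0151])) (0.056, array([0.5832, 0.0099])) (0.155, array([ 0.5755, -0.002 ]))
red [ 60.9 252.8] [21, 238, 82, 31, 1315] (0.013, array([ 0.7707, -0.2721])) (0.056, array([ 0.7434, -0.24  ])) (0.155, array([ 0.6806, -0.1659]))
blue [219.7 139. ] [197, 116, 46, 47, 1704] (0.013, array([ 0.5923, -0.0646])) (0.056, array([ 0.5882, -0.0594])) (0.155, array([ 0.5788, -0.0475]))
green [482.1  73. ] [457, 0, 55, 127, 1238] (0.013, array([0.4876, 0.2266])) (0.056, array([0.4972, 0.1939])) (0.155, array([0.5191, 0.1187]))
green [507.6  10.2] [502, 0, 10, 19, 142] (0.013, array([0.4262, 0.231 ])) (0.056, array([0.4437, 0.1977])) (0.155, array([0.484 , 0.1211]))
green [503.6  34.2] [493, 22, 19, 24, 363] (0.013, array([0.4481, 0.2355])) (0.056, array([0.4627, 0.2016])) (0.155, array([0.4965, 0.1237]))
green [496.9  58. ] [485, 47, 25, 24, 420] (0.013, array([0.4712, 0.2372])) (0.056, array([0.4829, 0.2031])) (0.155, array([0.5097, 0.1247]))
green [509.3  64.6]
[... 379 characters left out ...]
 array([0.5245, 0.1362]))
green [480.2 104.1] [469, 94, 24, 21, 368] (0.013, array([0.52  , 0.2363])) (0.056, array([0.5253, 0.2024])) (0.155, array([0.5375, 0.1242]))
green [500.4 106.7] [489, 96, 23, 22, 361] (0.013, array([0.5205, 0.2606])) (0.056, array([0.5257, 0.2235])) (0.155, array([0.5378, 0.1381]))
green [253.1 184.9] [235, 167, 37, 37, 1073] (0.013, array([ 0.6455, -0.0178])) (0.056, array([ 0.6345, -0.0187])) (0.155, array([ 0.6091, -0.0208]))
yellow [174.1 186.4] [155, 167, 40, 39, 1158] (0.013, array([ 0.6585, -0.1189])) (0.056, array([ 0.6458, -0.1066])) (0.155, array([ 0.6165, -0.0785]))
shift [-8.00e-04  1.00e-04  1.79e-01] dist 0.179
turn [ 0.0003 -0.0018 -0.0026] q6 -1.747
```

View pics/w4.png

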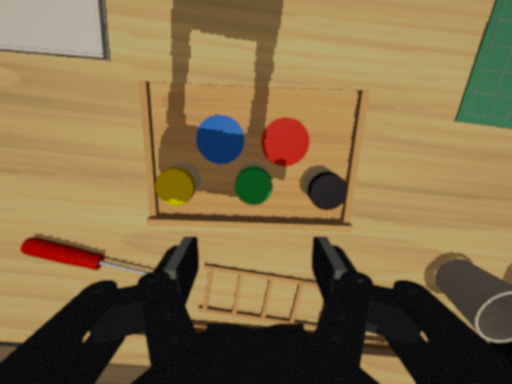

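The green jar is at (253,185), giving (0.6348, -0.0185), directly below the tool. The bare coasters give red (0.5866, 0.0151) and blue (0.5923, -0.0646), 80 mm apart as expected. I go down and grip.

{"name": "jog_arm", "arguments": {"turn": [[0, 0, 0], [0, 0, 0], [0, 0, 0], [0, 0, 0], [0, 0, 0], [0, 0, 0], [0, 0, 0], [0, 0, 0], [0, 0, 0], [0, 0, 0]], "delta_pos": [[0, 0, 0.03], [0, 0, 0.035], [0, 0, 0.03], [0, 0, 0.015], [0, 0, 0], [0, 0, 0], [0, 0, 0.03], [0, 0, 0.02], [0, 0, 0.012], [0, 0, 0]], "gripper": [0.065, 0.065, 0.065, 0.065, 0.065, 0.065, 0.065, 0.065, 0.065, 0.065]}}

```text
time: 17.03
tool_pos: [0.6346, -0.018, 0.0287]
tcp_rot: [0.173, -3.134, -0.001]
wrist_force: [-0.6, 0.1, -1.3]
width: 0.76
grip_force: 0.0
```

{"name": "jog_arm", "arguments": {"turn": [[0, 0, 0], [0, 0, 0], [0, 0, 0]], "delta_pos": [[0, 0, 0.004], [0, 0, 0], [0, 0, 0]], "gripper": [0.065, 0.065, 0.065]}}

```text
time: 17.28
tool_pos: [0.6371, -0.0181, 0.0278]
tcp_rot: [-0.173, 3.134, -0.001]
wrist_force: [-0.3, 0.6, -0.4]
width: 0.761
grip_force: 0.0
```

{"name": "jog_arm", "arguments": {"turn": [[0, 0, 0], [0, 0, 0], [0, 0, 0], [0, 0, 0]], "delta_pos": [[0.001, 0, 0.004], [0, 0, 0], [0, 0, 0], [0, 0, 0]], "gripper": [0.065, 0.065, 0.065, 0.065]}}

```text
time: 17.62
tool_pos: [0.6348, -0.0182, 0.0223]
tcp_rot: [-0.174, 3.136, -0.0]
wrist_force: [0.1, 0.4, 0.9]
width: 0.762
grip_force: 0.0
```

{"name": "jog_arm", "arguments": {"turn": [[0, 0, 0], [0, 0, 0], [0, 0, 0], [0, 0, 0], [0, 0, 0], [0, 0, 0], [0, 0, 0]], "delta_pos": [[0, 0, 0], [0, 0, 0], [0, 0, 0], [0, 0, 0], [0, 0, 0], [0, 0, 0], [0, 0, 0]], "gripper": [0.035, 0.035, 0.035, 0.035, 0.035, 0.035, 0.035]}}

```text
time: 18.2
tool_pos: [0.6352, -0.0182, 0.0226]
tcp_rot: [-0.174, 3.136, -0.0]
wrist_force: [0.2, 0.4, 3.7]
width: 0.497
grip_force: 41.2
```

{"name": "jog_arm", "arguments": {"turn": [[0, 0, 0], [0, 0, 0], [0, 0, 0], [0, 0, 0], [0, 0, 0], [0, 0, 0], [0, 0, 0]], "delta_pos": [[0, 0, -0.01], [0, 0, -0.03], [0, 0, -0.04], [0, 0, -0.03], [0, 0, 0], [0, 0, 0], [0, 0, 0]], "gripper": [0.035, 0.035, 0.035, 0.035, 0.035, 0.035, 0.035]}}

```text
time: 18.78
tool_pos: [0.6337, -0.018, 0.1314]
tcp_rot: [0.174, -3.135, -0.0]
wrist_force: [-0.4, -0.5, -1.5]
width: 0.502
grip_force: 41.1
```

```bash
python3 - <<'E'
from h import *
s=read_state();print(s["time"]);go((.456,.3062,.13),s);turnto(186.35,s)
E
```

```text
18.7833
shift [0.1408 0.3419 0.0018] dist 0.3698
turn [ 0.0003 -0.0016 -0.0002] q6 -1.749
```

{"name": "jog_arm", "arguments": {"turn": [[0, 0, 0], [0, 0, 0], [0, 0, 0], [0, 0, 0], [0, 0, 0], [0, 0, 0], [0, 0, 0], [0, 0, 0], [0, 0, 0], [0, 0, 0], [0, 0, 0], [0, 0, 0], [0, 0, 0], [0, 0, 0]], "delta_pos": [[0.0141, 0.0342, 0], [0.0141, 0.0342, 0], [0.0141, 0.0342, 0], [0.0141, 0.0342, 0], [0.0141, 0.0342, 0], [0.0141, 0.0342, 0], [0.0141, 0.0342, 0], [0.0141, 0.0342, 0], [0.0141, 0.0342, 0], [0.0141, 0.0342, 0], [0, 0, 0], [0, 0, 0], [0, 0, 0], [0, 0, 0]], "gripper": [0.035, 0.035, 0.035, 0.035, 0.035, 0.035, 0.035, 0.035, 0.035, 0.035, 0.035, 0.035, 0.035, 0.035]}}

```text
time: 19.95
tool_pos: [0.4565, 0.3048, 0.1307]
tcp_rot: [0.172, -3.135, 0.003]
wrist_force: [0.2, -0.5, -1.8]
width: 0.492
grip_force: 41.4
```

```bash
python3 - <<'E'
from m import *
s,im=shot("wrist","w5");print(s["time"],s["tool_pos"])
for c,st,m in blobs(im,(22,120,80),(34,255,255),(0,0,512,384),200): print("spot",c,st,onplane("wrist",c,.003,s)[0].round(4))
for c,st,m in blobs(im,(45,100,50),(85,255,255),(0,0,512,384),400): print("green",c,st,onplane("wrist",c,s["tool_pos"][2]+.0334,s)[0].round(4))
go((.456,.3062,.0166),s)
E
```

```text
19.95 [0.4564609  0.30481433 0.13071219]
spot [255.73857257 189.08420209] [227, 162, 58, 55, 2494] [0.4562 0.307  0.003 ]
green [254.18235487 151.17448344] [175, 97, 176, 156, 3049] [0.3963 0.2994 0.1641]
green [200.7835249  121.59386973] [190, 109, 23, 26, 522] [0.387  0.277  0.1641]
green [226.42256214 124.96175908] [214, 113, 25, 26, 523] [0.3871 0.2873 0.1641]
green [251.11937378 128.23679061] [239, 116, 25, 25, 511] [0.3873 0.2972 0.1641]
green [276.15927419 131.44153226] [264, 119, 25, 25, 496] [0.3875 0.3074 0.1641]
green [301.23662551 134.60699588] [289, 123, 25, 24, 486] [0.3876 0.3176 0.1641]
green [325.90702479 137.70661157] [314, 126, 25, 25, 484] [0.3877 0.3277 0.1641]
green [199.2704918  147.28688525] [188, 135, 24, 25, 488] [0.3972 0.2769 0.1641]
green [223.83436853 150.23602484] [213, 139, 23, 24, 483] [0.3973 0.287  0.1641]
green [248.02272727 152.28409091] [237, 142, 24, 22, 440] [0.397  0.297  0.1641]
green [273.21927711 155.46506024] [262, 145, 23, 24, 415] [0.3972 0.3075 0.1641]
green [296.82417582 159.54725275] [286, 148, 24, 24, 455] [0.3978 0.3174 0.1641]
green [321.0248307  162.37020316] [309, 151, 25, 24, 443] [0.3978 0.3276 0.1641]
green [197.63238512 171.28665208] [187, 160, 23, 23, 457] [0.4073 0.2767 0.1641]
green [220.79900744 173.52605459] [211, 163, 23, 23, 403] [0.4071 0.2865 0.1641]
green [316.33902439 185.72682927] [305, 175, 24, 22, 410] [0.408  0.3274 0.1641]
green [196.31235431 194.4032634 ] [186, 184, 22, 22, 429] [0.4175 0.2766 0.1641]
green [254.80090865 273.38195684] [211, 229, 89, 89, 6163] [0.4535 0.306  0.1641]
shift [1.000e-04 1.600e-03 1.141e-01] dist 0.1141
```

View pics/w5.png

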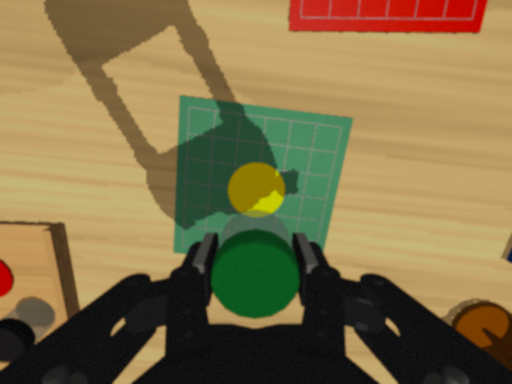

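The jar hangs with its lid at (255,273), and the spot at (256,189) is unobstructed at (0.456, 0.307). I lower it.

{"name": "jog_arm", "arguments": {"turn": [[0, 0, 0], [0, 0, 0], [0, 0, 0], [0, 0, 0], [0, 0, 0], [0, 0, 0], [0, 0, 0], [0, 0, 0], [0, 0, 0]], "delta_pos": [[-0.001, 0.0015, 0.03], [0, 0, 0.035], [0, 0, 0.025], [0, 0, 0.015], [0, 0, 0.005], [0, 0, 0.002], [0, 0, 0], [0, 0, 0], [0, 0, 0]], "gripper": [0.035, 0.035, 0.035, 0.035, 0.035, 0.035, 0.035, 0.035, 0.035]}}

```text
time: 20.75
tool_pos: [0.4592, 0.3084, 0.0218]
tcp_rot: [-0.173, 3.134, 0.002]
wrist_force: [-0.2, 0.3, -1.5]
width: 0.499
grip_force: 41.4
```

{"name": "jog_arm", "arguments": {"turn": [[0, 0, 0], [0, 0, 0], [0, 0, 0], [0, 0, 0], [0, 0, 0], [0, 0, 0]], "delta_pos": [[0.0005, -0.001, 0.002], [0, 0, 0.001], [0, 0, 0.001], [0, 0, 0], [0, 0, 0], [0, 0, 0]], "gripper": [0.035, 0.035, 0.035, 0.035, 0.035, 0.035]}}

```text
time: 21.25
tool_pos: [0.4572, 0.3068, 0.0161]
tcp_rot: [-0.174, 3.137, -0.0]
wrist_force: [0.8, 0.3, -1.5]
width: 0.497
grip_force: 41.4
```

{"name": "jog_arm", "arguments": {"turn": [[0, 0, 0], [0, 0, 0], [0, 0, 0], [0, 0, 0]], "delta_pos": [[0, 0, 0.001], [0, 0, 0], [0, 0, 0], [0, 0, 0]], "gripper": [0.035, 0.035, 0.035, 0.035]}}

```text
time: 21.58
tool_pos: [0.4574, 0.3069, 0.0155]
tcp_rot: [-0.174, 3.137, 0.0]
wrist_force: [-1.6, -0.6, 4.4]
width: 0.496
grip_force: 41.9
```

{"name": "jog_arm", "arguments": {"turn": [[0, 0, 0], [0, 0, 0], [0, 0, 0], [0, 0, 0], [0, 0, 0], [0, 0, 0], [0, 0, 0], [0, 0, 0], [0, 0, 0], [0, 0, 0], [0, 0, 0], [0, 0, 0]], "delta_pos": [[0, 0, 0], [0, 0, 0], [0, 0, 0], [0, 0, -0.02], [0, 0, -0.04], [0, 0, -0.04], [0, 0, -0.04], [0, 0, -0.04], [0, 0, -0.03], [0, 0, 0], [0, 0, 0], [0, 0, 0]], "gripper": [0.06, 0.07, 0.07, 0.07, 0.07, 0.085, 0.085, 0.085, 0.085, 0.085, 0.085, 0.085]}}

```text
time: 22.58
tool_pos: [0.4568, 0.3065, 0.2243]
tcp_rot: [0.174, -3.136, 0.001]
wrist_force: [0.6, 0.4, -1.0]
width: 0.995
grip_force: 0.0
```

```bash
python3 - <<'E'
from m import *
s,im=shot("wrist","w6");print(s["time"],s["tool_pos"])
for c,st,m in blobs(im,(22,120,60),(34,255,255),(0,0,512,384),100): print("spot",c,st)
for c,st,m in blobs(im,(45,170,50),(85,255,255),(0,0,512,384),600): print("green",c,st,onplane("wrist",c,.049,s)[0].round(4))
print("spot at",proj("wrist",[.4565,.3065,.003],s))
go((.592,-.05,.23),s);turnto(96.35,s)
E
```

```text
22.5833 [0.4568397  0.30647326 0.22432919]
spot [253.246875  162.4296875] [233, 150, 44, 35, 640]
green [255.07373272 179.91705069] [239, 163, 34, 34, 868] [0.4582 0.3083 0.049 ]
spot at [[253.91387273 170.9363805 ]]
shift [-0.095  -0.3692 -0.0056] dist 0.3813
turn [-9.0000e-04 -3.0000e-04  1.5705e+00] q6 -1.136
```

View pics/w6.png

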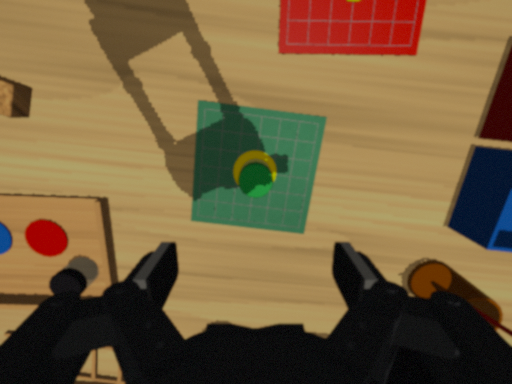

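The green jar stands upright on the yellow spot, with its lid at (255,180) over the spot ring centred at about (255,171). That puts it within about 2 mm. Now the bottles.

{"name": "jog_arm", "arguments": {"turn": [[0, 0, 0], [0, 0, 0], [0, 0, 0], [0, 0, 0], [0, 0, 0], [0, 0, 0], [0, 0, 0], [0, 0, 0], [0, 0, 0], [0, 0, 0], [0, 0, 0], [0, 0, 0], [0, 0, 0], [0, 0, 0], [0, 0, 0]], "delta_pos": [[0.0055, -0.0395, 0], [0.0055, -0.0395, 0], [0.0055, -0.0395, 0], [0.0055, -0.0395, 0], [0.0055, -0.0395, 0], [0.0055, -0.0395, 0], [0.0055, -0.0395, 0], [0.0055, -0.0395, 0], [0.0055, -0.0395, 0], [0.0055, -0.0395, 0], [0.0055, -0.0395, 0], [0.0055, -0.0395, 0], [0.0055, -0.0395, 0], [0.0055, -0.0395, 0], [0, 0, 0]], "gripper": [0.085, 0.085, 0.085, 0.085, 0.085, 0.085, 0.085, 0.085, 0.085, 0.085, 0.085, 0.085, 0.085, 0.085, 0.085]}}

```text
time: 23.88
tool_pos: [0.4401, -0.257, 0.2226]
tcp_rot: [0.165, -3.134, 0.002]
wrist_force: [0.2, 0.2, 0.3]
width: 0.996
grip_force: 0.0
```

{"name": "jog_arm", "arguments": {"turn": [[0, 0, 0.1122], [0, 0, 0.1122], [0, 0, 0.1122], [0, 0, 0.1122], [0, 0, 0.1122], [0, 0, 0.1122], [0, 0, 0.1122], [0, 0, 0.1122], [0, 0, 0.1122], [0, 0, 0.1122], [0, 0, 0.1122], [0, 0, 0.1122], [0, 0, 0.1122], [0, 0, 0.1122], [0, 0, 0], [0, 0, 0], [0, 0, 0]], "delta_pos": [[0, 0, 0], [0, 0, 0], [0, 0, 0], [0, 0, 0], [0, 0, 0], [0, 0, 0], [0, 0, 0], [0, 0, 0], [0, 0, 0], [0, 0, 0], [0, 0, 0], [0, 0, 0], [0, 0, 0], [0, 0, 0], [0, 0, 0], [0, 0, 0], [0, 0, 0]], "gripper": [0.085, 0.085, 0.085, 0.085, 0.085, 0.085, 0.085, 0.085, 0.085, 0.085, 0.085, 0.085, 0.085, 0.085, 0.085, 0.085, 0.085]}}

```text
time: 25.3
tool_pos: [0.4412, -0.2508, 0.2237]
tcp_rot: [-2.09, -2.342, 0.001]
wrist_force: [-0.8, 0.1, -0.3]
width: 0.994
grip_force: 0.0
```

```bash
python3 cap.py w7|grep -v green; python3 - <<'E'
from h import *
s=read_state();go((.4417,-.2518,.095),s)
E
```

```text
25.3 [ 0.4412 -0.2508  0.2237]
turn [-0.0018 -0.0016  0.0027] q6 -0.679
red [253.3 166.7] [240, 162, 28, 12, 143] (0.013, array([ 0.4373, -0.2418])) (0.056, array([ 0.4367, -0.2338])) (0.155, array([ 0.4353, -0.2154]))
red [487.9 210.9] [462, 177, 50, 68, 1473] (0.013, array([ 0.772 , -0.2671])) (0.056, array([ 0.7307, -0.2561])) (0.155, array([ 0.6357, -0.2305]))
red [252.6 205.4] [242, 193, 22, 26, 442] (0.013, array([ 0.4425, -0.2968])) (0.056, array([ 0.4413, -0.2821])) (0.155, array([ 0.4384, -0.2483]))
red [403.4 279.1] [390, 271, 26, 18, 245] (0.013, array([ 0.6854, -0.3891])) (0.056, array([ 0.6547, -0.3632])) (0.155, array([ 0.5838, -0.3035]))
blue [402.7  31.6] [378, 4, 51, 56, 2197] (0.013, array([ 0.5927, -0.0638])) (0.056, array([ 0.5732, -0.0774])) (0.155, array([ 0.5283, -0.1088]))
blue [249.3 225.2] [236, 219, 27, 16, 264] (0.013, array([ 0.4411, -0.3274])) (0.056, array([ 0.44 , -0.309])) (0.155, array([ 0.4376, -0.2666]))
blue [246.8 279.1] [238, 267, 19, 27, 368] (0.013, array([ 0.4469, -0.417 ])) (0.056, array([ 0.4451, -0.3877])) (0.155, array([ 0.4411, -0.3202]))
blue [411.8 367.7] [393, 349, 45, 35, 921] (0.013, array([ 0.7465, -0.5579])) (0.056, array([ 0.7084, -0.5114])) (0.155, array([ 0.6204, -0.4046]))
yellow [462.7  71.2] [441, 49, 44, 45, 1524] (0.013, array([ 0.6761, -0.0971])) (0.056, array([ 0.6465, -0.1067])) (0.155, array([ 0.5783, -0.1288]))
shift [-0.0011  0.0004  0.1291] dist 0.1291
```

View pics/w7.png

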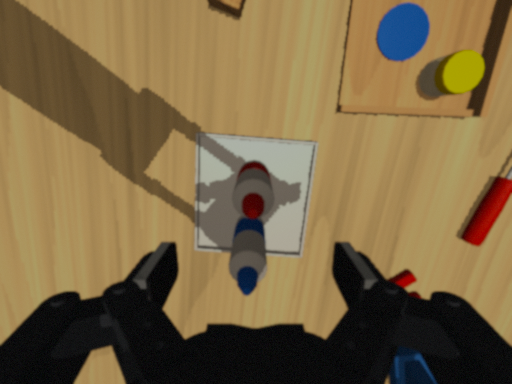

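Both bottles stand upright in the tray, with the red cap at (253,205) and the blue cap at (247,279). I pick the red one.

{"name": "jog_arm", "arguments": {"turn": [[0, 0, 0], [0, 0, 0], [0, 0, 0], [0, 0, 0], [0, 0, 0], [0, 0, 0], [0, 0, 0], [0, 0, 0], [0, 0, 0]], "delta_pos": [[-0.001, 0, 0.02], [0, 0, 0.035], [0, 0, 0.035], [0, 0, 0.025], [0, 0, 0.012], [0, 0, 0], [0, 0, 0], [0, 0, 0], [0, 0, 0]], "gripper": [0.085, 0.085, 0.085, 0.085, 0.085, 0.085, 0.085, 0.085, 0.085]}}

```text
time: 26.1
tool_pos: [0.4436, -0.2535, 0.1004]
tcp_rot: [2.092, 2.338, 0.001]
wrist_force: [-0.6, -0.2, -1.5]
width: 0.993
grip_force: 0.0
```

{"name": "jog_arm", "arguments": {"turn": [[0, 0, 0], [0, 0, 0], [0, 0, 0], [0, 0, 0], [0, 0, 0], [0, 0, 0], [0, 0, 0]], "delta_pos": [[0, 0, 0.001], [0, 0, 0], [0, 0, 0], [0, 0, 0], [0, 0, 0], [0, 0, 0], [0, 0, 0]], "gripper": [0.03, 0.03, 0.03, 0.03, 0.03, 0.03, 0.03]}}

```text
time: 26.68
tool_pos: [0.4422, -0.2528, 0.098]
tcp_rot: [2.094, 2.34, -0.0]
wrist_force: [-1.8, -0.0, 6.6]
width: 0.475
grip_force: 40.3
```

{"name": "jog_arm", "arguments": {"turn": [[0, 0, 0], [0, 0, 0], [0, 0, 0], [0, 0, 0], [0, 0, 0], [0, 0, 0]], "delta_pos": [[0, 0, -0.01], [0, 0, -0.03], [0, 0, -0.04], [0, 0, -0.02], [0, 0, 0], [0, 0, 0]], "gripper": [0.03, 0.03, 0.03, 0.03, 0.03, 0.03]}}

```text
time: 27.18
tool_pos: [0.4428, -0.2529, 0.1989]
tcp_rot: [2.093, 2.338, 0.001]
wrist_force: [-0.6, -0.3, -1.2]
width: 0.474
grip_force: 40.8
```

```bash
python3 - <<'E'
from h import *
s=read_state();go((.5866,.0151,.2),s)
E
```

```text
shift [ 0.2505  0.1725 -0.0011] dist 0.3041
```

{"name": "jog_arm", "arguments": {"turn": [[0, 0, 0], [0, 0, 0], [0, 0, 0], [0, 0, 0], [0, 0, 0], [0, 0, 0], [0, 0, 0], [0, 0, 0], [0, 0, 0], [0, 0, 0], [0, 0, 0], [0, 0, 0]], "delta_pos": [[0.0313, 0.0216, 0], [0.0313, 0.0216, 0], [0.0313, 0.0216, 0], [0.0313, 0.0216, 0], [0.0313, 0.0216, 0], [0.0313, 0.0216, 0], [0.0313, 0.0216, 0], [0.0313, 0.0216, 0], [0, 0, 0], [0, 0, 0], [0, 0, 0], [0, 0, 0]], "gripper": [0.03, 0.03, 0.03, 0.03, 0.03, 0.03, 0.03, 0.03, 0.03, 0.03, 0.03, 0.03]}}

```text
time: 28.18
tool_pos: [0.5846, 0.0146, 0.1955]
tcp_rot: [-2.095, -2.339, 0.004]
wrist_force: [-0.6, -0.2, -1.2]
width: 0.475
grip_force: 40.9
```

```bash
python3 - <<'E'
from h import *
s=read_state();print(s["tool_pos"]);go((.5866,.0155,.110),s);turnto(96.35,s)
E
```

```text
[0.58455215 0.01464666 0.19553432]
shift [0.0006 0.0024 0.0855] dist 0.0856
turn [-0.0031  0.0001 -0.001 ] q6 -0.127
```

{"name": "jog_arm", "arguments": {"turn": [[0, 0, 0], [0, 0, 0], [0, 0, 0], [0, 0, 0], [0, 0, 0], [0, 0, 0], [0, 0, 0], [0, 0, 0], [0, 0, 0]], "delta_pos": [[0.0005, 0.001, 0.03], [0, 0, 0.03], [0, 0, 0.015], [0, 0, 0.007], [0, 0, 0.0035], [0, 0, 0], [0, 0, 0], [0, 0, 0], [0, 0, 0]], "gripper": [0.03, 0.03, 0.03, 0.03, 0.03, 0.03, 0.03, 0.03, 0.03]}}

```text
time: 28.93
tool_pos: [0.5881, 0.0161, 0.1133]
tcp_rot: [2.094, 2.339, 0.003]
wrist_force: [0.0, 0.3, -0.5]
width: 0.474
grip_force: 40.9
```

```bash
python3 - <<'E'
from h import *
s=read_state();print(s["tool_pos"]);go((.5866,.0155,.107),s);turnto(96.35,s)
E
```

```text
[0.58812514 0.01605848 0.1132577 ]
shift [-0.0004 -0.0016  0.0063] dist 0.0065
turn [ 0.0029  0.0003 -0.0004] q6 -0.126
```

{"name": "jog_arm", "arguments": {"turn": [[0, 0, 0], [0, 0, 0], [0, 0, 0], [0, 0, 0], [0, 0, 0], [0, 0, 0]], "delta_pos": [[0, -0.001, 0.002], [0, 0, 0.001], [0, 0, 0.001], [0, 0, 0], [0, 0, 0], [0, 0, 0]], "gripper": [0.03, 0.03, 0.03, 0.03, 0.03, 0.03]}}

```text
time: 29.43
tool_pos: [0.5859, 0.0161, 0.1075]
tcp_rot: [-2.095, -2.341, 0.0]
wrist_force: [0.3, -0.4, -0.9]
width: 0.478
grip_force: 40.9
```

{"name": "jog_arm", "arguments": {"turn": [[0, 0, 0], [0, 0, 0], [0, 0, 0], [0, 0, 0]], "delta_pos": [[0, 0.0005, 0.001], [0, 0, 0.0005], [0, 0, 0], [0, 0, 0]], "gripper": [0.03, 0.03, 0.03, 0.03]}}

```text
time: 29.77
tool_pos: [0.5866, 0.0161, 0.107]
tcp_rot: [2.095, 2.341, -0.0]
wrist_force: [-2.8, -0.6, 5.3]
width: 0.48
grip_force: 41.7
```

Contact is felt at the expected height. I release and rise, then view it from the top camera and go on to blue.

{"name": "jog_arm", "arguments": {"turn": [[0, 0, 0], [0, 0, 0], [0, 0, 0], [0, 0, 0], [0, 0, 0], [0, 0, 0], [0, 0, 0], [0, 0, 0], [0, 0, 0], [0, 0, 0]], "delta_pos": [[0, 0, 0], [0, 0, 0], [0, 0, 0], [0, 0, 0], [0, 0, -0.02], [0, 0, -0.04], [0, 0, -0.04], [0, 0, -0.02], [0, 0, 0], [0, 0, 0]], "gripper": [0.06, 0.085, 0.085, 0.085, 0.085, 0.085, 0.085, 0.085, 0.085, 0.085]}}

```text
time: 30.6
tool_pos: [0.5877, 0.0161, 0.2281]
tcp_rot: [2.093, 2.338, 0.004]
wrist_force: [-0.7, -0.3, -1.0]
width: 0.992
grip_force: 0.0
```

```bash
python3 - <<'E'
from h import *
s=read_state();print(s["tool_pos"]);go((.443,-.3311,.225),s);turnto(96.35,s)
E
```

```text
[0.58774684 0.01611832 0.22812284]
shift [-0.3291 -0.1822  0.0025] dist 0.3762
turn [ 0.0042  0.0005 -0.0002] q6 -0.126
```

{"name": "jog_arm", "arguments": {"turn": [[0, 0, 0], [0, 0, 0], [0, 0, 0], [0, 0, 0], [0, 0, 0], [0, 0, 0], [0, 0, 0], [0, 0, 0], [0, 0, 0], [0, 0, 0], [0, 0, 0], [0, 0, 0], [0, 0, 0], [0, 0, 0], [0, 0, 0]], "delta_pos": [[-0.0329, -0.0182, 0], [-0.0329, -0.0182, 0], [-0.0329, -0.0182, 0], [-0.0329, -0.0182, 0], [-0.0329, -0.0182, 0], [-0.0329, -0.0182, 0], [-0.0329, -0.0182, 0], [-0.0329, -0.0182, 0], [-0.0329, -0.0182, 0], [-0.0329, -0.0182, 0], [0, 0, 0], [0, 0, 0], [0, 0, 0], [0, 0, 0], [0, 0, 0]], "gripper": [0.085, 0.085, 0.085, 0.085, 0.085, 0.085, 0.085, 0.085, 0.085, 0.085, 0.085, 0.085, 0.085, 0.085, 0.085]}}

```text
time: 31.85
tool_pos: [0.4422, -0.3295, 0.2253]
tcp_rot: [-2.092, -2.342, -0.0]
wrist_force: [-0.1, 0.5, 0.8]
width: 0.997
grip_force: 0.0
```

```bash
python3 cap.py w8|grep blue; python3 - <<'E'
from h import *
s=read_state();print(s["tool_pos"]);go((.4444,-.3311,.095),s);turnto(96.35,s)
E
```

```text
blue [255.  164.6] [243, 161, 25, 9, 92] (0.013, array([ 0.4405, -0.3177])) (0.056, array([ 0.4396, -0.3101])) (0.155, array([ 0.4376, -0.2925]))
blue [254.7 203. ] [245, 192, 20, 23, 383] (0.013, array([ 0.4463, -0.3721])) (0.056, array([ 0.4447, -0.3579])) (0.155, array([ 0.4411, -0.3252]))
blue [496.8 316.8] [476, 294, 36, 53, 578] (0.013, array([ 0.8537, -0.5196])) (0.056, array([ 0.8028, -0.4876])) (0.155, array([ 0.6857, -0.4137]))
[ 0.44230482 -0.32958411  0.22563384]
shift [-0.0018  0.002   0.1306] dist 0.1307
turn [-0.0004 -0.0007  0.0018] q6 -0.798
```

{"name": "jog_arm", "arguments": {"turn": [[0, 0, 0], [0, 0, 0], [0, 0, 0], [0, 0, 0], [0, 0, 0], [0, 0, 0], [0, 0, 0], [0, 0, 0], [0, 0, 0], [0, 0, 0]], "delta_pos": [[0, 0, 0.02], [0, 0, 0.035], [0, 0, 0.035], [0, 0, 0.025], [0, 0, 0.0145], [0, 0, 0], [0, 0, 0], [0, 0, 0], [0, 0, 0], [0, 0, 0]], "gripper": [0.085, 0.085, 0.085, 0.085, 0.085, 0.085, 0.085, 0.085, 0.085, 0.085]}}

```text
time: 32.73
tool_pos: [0.4432, -0.3318, 0.0986]
tcp_rot: [2.092, 2.339, 0.0]
wrist_force: [0.1, 0.9, -0.0]
width: 0.99
grip_force: 0.0
```

{"name": "jog_arm", "arguments": {"turn": [[0, 0, 0], [0, 0, 0], [0, 0, 0], [0, 0, 0], [0, 0, 0], [0, 0, 0], [0, 0, 0]], "delta_pos": [[0, 0, 0], [0, 0, 0], [0, 0, 0], [0, 0, 0], [0, 0, 0], [0, 0, 0], [0, 0, 0]], "gripper": [0.03, 0.03, 0.03, 0.03, 0.03, 0.03, 0.03]}}

```text
time: 33.32
tool_pos: [0.4423, -0.3314, 0.0972]
tcp_rot: [2.094, 2.34, -0.0]
wrist_force: [0.3, -0.0, 4.0]
width: 0.472
grip_force: 41.0
```

{"name": "jog_arm", "arguments": {"turn": [[0, 0, 0], [0, 0, 0], [0, 0, 0], [0, 0, 0], [0, 0, 0], [0, 0, 0]], "delta_pos": [[0, 0, -0.01], [0, 0, -0.03], [0, 0, -0.04], [0, 0, -0.02], [0, 0, 0], [0, 0, 0]], "gripper": [0.03, 0.03, 0.03, 0.03, 0.03, 0.03]}}

```text
time: 33.82
tool_pos: [0.4424, -0.3314, 0.1982]
tcp_rot: [2.093, 2.339, 0.0]
wrist_force: [-0.1, 0.4, -3.2]
width: 0.474
grip_force: 41.0
```

```bash
python3 - <<'E'
from h import *
s=read_state();print(s["tool_pos"]);go((.5923,-.0648,.2),s)
E
```

```text
[ 0.44242693 -0.33141147  0.19818668]
shift [ 0.2484  0.1784 -0.002 ] dist 0.3059
```

{"name": "jog_arm", "arguments": {"turn": [[0, 0, 0], [0, 0, 0], [0, 0, 0], [0, 0, 0], [0, 0, 0], [0, 0, 0], [0, 0, 0], [0, 0, 0], [0, 0, 0], [0, 0, 0], [0, 0, 0], [0, 0, 0], [0, 0, 0]], "delta_pos": [[0.031, 0.0223, 0], [0.031, 0.0223, 0], [0.031, 0.0223, 0], [0.031, 0.0223, 0], [0.031, 0.0223, 0], [0.031, 0.0223, 0], [0.031, 0.0223, 0], [0.031, 0.0223, 0], [0, 0, 0], [0, 0, 0], [0, 0, 0], [0, 0, 0], [0, 0, 0]], "gripper": [0.03, 0.03, 0.03, 0.03, 0.03, 0.03, 0.03, 0.03, 0.03, 0.03, 0.03, 0.03, 0.03]}}

```text
time: 34.9
tool_pos: [0.5907, -0.0659, 0.1957]
tcp_rot: [-2.096, -2.338, 0.002]
wrist_force: [-0.1, 0.4, -1.2]
width: 0.473
grip_force: 41.3
```

```bash
python3 - <<'E'
from h import *
s=read_state();print(s["tool_pos"]);go((.5923,-.0648,.109),s);turnto(96.35,s)
E
```

```text
[ 0.59072077 -0.06592722  0.19571161]
shift [0.0009 0.0018 0.0867] dist 0.0867
turn [-0.0017 -0.0002 -0.0019] q6 -0.262
```

{"name": "jog_arm", "arguments": {"turn": [[0, 0, 0], [0, 0, 0], [0, 0, 0], [0, 0, 0], [0, 0, 0], [0, 0, 0], [0, 0, 0], [0, 0, 0], [0, 0, 0], [0, 0, 0]], "delta_pos": [[0.0008, 0.001, 0.03], [0, 0, 0.03], [0, 0, 0.015], [0, 0, 0.008], [0, 0, 0.0035], [0, 0, 0], [0, 0, 0], [0, 0, 0], [0, 0, 0], [0, 0, 0]], "gripper": [0.03, 0.03, 0.03, 0.03, 0.03, 0.03, 0.03, 0.03, 0.03, 0.03]}}

```text
time: 35.73
tool_pos: [0.5936, -0.064, 0.1114]
tcp_rot: [2.094, 2.339, 0.002]
wrist_force: [0.4, -0.5, -1.4]
width: 0.473
grip_force: 41.3
```

{"name": "jog_arm", "arguments": {"turn": [[0, 0, 0], [0, 0, 0], [0, 0, 0], [0, 0, 0], [0, 0, 0]], "delta_pos": [[0, 0, 0.001], [0, 0, 0.001], [0, 0, 0], [0, 0, 0], [0, 0, 0]], "gripper": [0.03, 0.03, 0.03, 0.03, 0.03]}}

```text
time: 36.15
tool_pos: [0.5926, -0.0638, 0.108]
tcp_rot: [-2.095, -2.341, 0.0]
wrist_force: [-0.2, 0.1, -1.0]
width: 0.475
grip_force: 41.3
```

{"name": "jog_arm", "arguments": {"turn": [[0, 0, 0], [0, 0, 0], [0, 0, 0], [0, 0, 0], [0, 0, 0]], "delta_pos": [[-0.0005, 0, 0.001], [0, 0, 0.0012], [0, 0, 0], [0, 0, 0], [0, 0, 0]], "gripper": [0.03, 0.03, 0.03, 0.03, 0.03]}}

```text
time: 36.57
tool_pos: [0.593, -0.0644, 0.1062]
tcp_rot: [2.095, 2.341, 0.0]
wrist_force: [0.0, 0.2, 0.6]
width: 0.477
grip_force: 41.5
```

{"name": "jog_arm", "arguments": {"turn": [[0, 0, 0], [0, 0, 0], [0, 0, 0], [0, 0, 0], [0, 0, 0], [0, 0, 0], [0, 0, 0], [0, 0, 0], [0, 0, 0], [0, 0, 0], [0, 0, 0], [0, 0, 0]], "delta_pos": [[0, 0, 0.0005], [0, 0, 0], [0, 0, 0], [0, 0, 0], [0, 0, -0.02], [0, 0, -0.04], [0, 0, -0.04], [0, 0, -0.04], [-0.03, 0, -0.02], [-0.03, 0, 0], [0, 0, 0], [0, 0, 0]], "gripper": [0.03, 0.06, 0.085, 0.085, 0.085, 0.085, 0.085, 0.085, 0.085, 0.085, 0.085, 0.085]}}

```text
time: 37.57
tool_pos: [0.5994, -0.1252, 0.2655]
tcp_rot: [2.098, 2.338, 0.0]
wrist_force: [-0.2, -0.0, -1.0]
width: 0.997
grip_force: 0.0
```

```bash
python3 cap.py w9|grep -v green; python3 - <<'E'
from m import *
shot("scene","s9");shot("top","t9")
a=cv2.imread("pics/s9.png")[150:300,180:400];b=cv2.imread("pics/w9.png");t=cv2.imread("pics/t9.png")[80:240,100:340]
cv2.imwrite("pics/c9.png",np.vstack([np.hstack([cv2.resize(a,(400,273)),cv2.resize(t,(400,273))]),cv2.resize(b,(800,600))[:320]]))
E
```

```text
37.5667 [ 0.5994 -0.1252  0.2655]
turn [ 0.0004 -0.     -0.0026] q6 -0.355
red [254.1  35.8] [244, 21, 22, 30, 525] (0.013, array([0.5793, 0.0487])) (0.056, array([0.5805, 0.038 ])) (0.155, array([0.5833, 0.0132]))
red [260.4  74.7] [237, 52, 42, 36, 611] (0.013, array([0.5928, 0.0033])) (0.056, array([ 0.5926, -0.0025])) (0.155, array([ 0.592 , -0.0159]))
red [356.1 242.4] [349, 234, 15, 19, 166] (0.013, array([ 0.7784, -0.2314])) (0.056, array([ 0.758 , -0.2117])) (0.155, array([ 0.711 , -0.1663]))
red [282.4 318.5] [263, 309, 34, 17, 264] (0.013, array([ 0.6788, -0.3953])) (0.056, array([ 0.6692, -0.3578])) (0.155, array([ 0.6471, -0.2714]))
blue [255.5 130.3] [247, 121, 19, 20, 292] (0.013, array([ 0.5942, -0.0707])) (0.056, array([ 0.5938, -0.0685])) (0.155, array([ 0.5929, -0.0633]))
yellow [291.4 163.5] [275, 147, 34, 34, 889] (0.013, array([ 0.6532, -0.1132])) (0.056, array([ 0.6464, -0.1063])) (0.155, array([ 0.6307, -0.0906]))
```

View pics/c9.png

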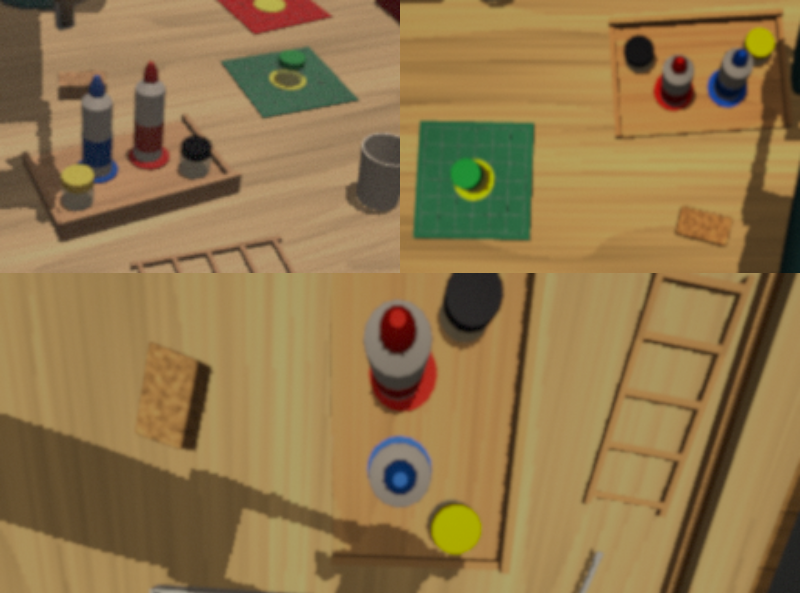

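Both bottles stand upright, centred on their own coasters to within about 1–2 mm. The green jar is on the yellow spot and the yellow and black jars have not moved. I hand in.

```bash
python3 -c "
from workcell import ticket;print(ticket.finish_job())"
```

```text
the job is handed in; nothing more can be done
None
```

I handed the job in at about 38 s of the 99 s allowed: the green jar is upright on the yellow spot (about 2 mm off centre), both bottles are upright on their own coasters (within 1–2 mm), and the yellow and black jars have not moved.

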